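# Seat the egg cup in the painting stand

## Robot

A 6-joint arm with a two-finger parallel gripper is mounted at the origin on a cart in front of the work surface, level with it; the furniture and walls round the work are solid. World frame = base frame: x ahead of the robot, y to its left, z up, the work surface at z = 0. Lengths are in m, angles in rad, forces in N, time in s.
With the tool pointing down it reaches from about 0.225 to 0.875 m from the base axis. Payload 3.4 kg.
Tool frame: the origin (TCP) lies at the very end of the fingers, on their centre line; the grasp point (between the pads) lies 19 mm behind it; z points along the fingers, y is the line along which they close (so a half turn about z gives the same grasp; the last joint's range is limited). The gripper opens to 85 mm and grips with 20 to 120 N. Pads are 22 mm wide; open, the fingers measure 114 mm over their backs; the gripper's body (76 mm by 85 mm) begins 54 mm behind the grasp point. The pads swing forward as they close: fully open they stand 13 mm farther back than shut.
Start: joints at [1.004, 0.276, 1.505, -0, 1.361, -0.121], TCP at [0.248, 0.519, 0.206] pointing down, gripper open.
Joint ranges: [-2.89, 2.89], [-0.75, 2.08], [0.22, 2.7], [-1.18, 4.32], [0.11, 2.71], [-2.7, 2.7]. Speed limits (rad/s): [2.57, 2.57, 3.14, 3.14, 3.14, 3.14].

## Interface

Orientations are given as a unit quaternion [x, y, z, w].
In Python, from bench import manip gives the robot as it stands.
- The arm moves only by the shell command python3 -m crank 'ROWS' [FORCE]. ROWS is JSON, one flat list of numbers, 7 for each row, row after row: the shift along the tool's x, y, z in mm, then the turn, a rotation vector about the tool's x, y, z in degrees, then the gripper command: -1 is fully open, 1 is shut, values between are in proportion. A call has 1 to 8 rows; each row is the pose to reach, as a shift and turn from the pose commanded when the call began, along the tool's axes at that moment; what a row does not reach only later rows make up. A row lasts 1/10 s, in which the tool goes at most 50 mm and 8.59 degrees, less where a joint would pass 70% of its speed; a pose out of reach is approached as far as the arm can. A call with a gripper value outside its range is refused whole. The fingers move at their own pace and stop on an object; FORCE is the grip in N (left out, the last holds). Time passes only in rows, so rows that repeat a pose let the fingers close. It gives the time, the measured TCP pose, the force, the opening and the grip force at its end, in the units of the state.
- manip.get_state(): the state, without advancing time (a new reading comes with each control period).
- manip.snapshot(name): name is "scene" or "side" or "wrist"; returns a dict with "img" (480x640x3 uint8, red, green, blue), "fx", "fy", "cx", "cy" (pixels), "k1" (the pictures are not rectified: a ray, as slopes to the right and down, at radius r is drawn at 1 + k1 r^2 times it, then the intrinsics apply), "world_from_camera" (4x4, takes a point from camera to world coordinates). Camera axes: x right, y up, looking along -z (the intrinsics and any distortion apply to the point x, -y, -z); pixel columns grow to the right and rows downward; lengths in m; the calibration is good to about 2 mm. A picture is of the moment at which its call begins. There is no depth.
- manip.finish_job(): hands the job in; it is judged then, once.
The state is a dict: "clock": time; "joint_positions": joint angles; "joint_vel": joint speeds; "tau": joint torques, N m; "tool_pos": TCP position; "eef_rot": TCP orientation; "force": force on the tool from outside, world axes, zero at the start; "wrist_torque": the same for the moment, N m; "gripper_width": opening from 0.0 (shut) to 1.0 (fully open); "gripper_force": force on a finger pad.
Only numpy, scipy, OpenCV 4.12 (cv2) and the standard library are available. Lean on these libraries where they do the work, as an engineer would, in place of code of your own. Each camera call takes 0.05 s, during which the arm holds its last target. There are 200 camera calls.

## Task

The egg cup is next to be painted: pick out the small tapered bisque egg cup from the other little pots and nest it, right way up, in the tapered wooden seat on top of the round painting stand. Lower it in rather than dropping it, let it centre itself, and leave it fully home and upright with nothing holding it. Leave the straight-sided little cup and the little round bowl where they stand.

Things in the scene. Friction and masses are not known exactly. Their poses are not given: they have to be found in the camera images.
- egg_cup: Off-white bisque egg cup, round, no handle, 58 mm high, open at the top, upright on the counter, 90 g. It tapers down: 56 mm across at the rim, 54 at 36 mm height, 48 at 20 mm, about 32 at the flat foot; wall 5 mm. Origin: centre of the foot's underside; z: its axis, up. Its upper 22 mm are nearly straight-sided: grip it there from outside, across the cup.
- seat (a point): Centre of the floor of the tapered seat: an orange-brown wood chuck on a fixed round grey metal stand (head 140 mm across, its top 45 mm above the counter). Inside, the seat is 38 mm across at the floor (52 mm above the counter), follows the cup's taper and flares to 58 mm at its lip (25 mm above the floor, 70 mm across outside). The cup stands on this floor when home, with about 2 mm play. z is up.
- straight_cup: Bystander: off-white bisque little cup with straight upright sides, no handle, 60 mm across from top to bottom, 51 mm high. Origin: centre of its underside, z up.
- small_bowl: Bystander: off-white bisque little round bowl on a small foot, 68 mm across the rim, 43 mm high. Origin: centre of its underside, z up.
Things that resemble listed ones, but are neither listed nor needed, are in the scene too. What is shaped like the egg_cup but orange is not meant.

How it is judged:
At the end, for the whole second after the job is handed in: The egg cup rests in the tapered seat: the centre of its foot within 6 mm of the seat's centre sideways and within 6 mm in height of the seat's floor, upright within 0.17 rad (10 degrees), at rest (under 0.02 m/s) (horizontal distance between egg_cup and seat below 0.006 m and z of egg_cup in the frame of seat between -0.006 and 0.006 m and angle between egg_cup's own z axis and vertical below 0.17 rad and linear speed of egg_cup below 0.02 m/s); the robot touches nothing.
It fails at once if the egg cup was dropped (it moved faster than 0.6 m/s with no finger on it) (contact force between the fingers and egg_cup below 0.01 N and linear speed of egg_cup above 0.6 m/s).
It fails at once if the straight-sided cup was moved by more than 30 mm (distance of straight_cup from where it was at the start of the episode above 0.03 m).
It fails at once if the round bowl was moved by more than 30 mm (distance of small_bowl from where it was at the start of the episode above 0.03 m).
It also fails if it takes over 35 s, if anything falls off the work surface, if the arm or the gripper's body presses on something with over 40 N, if the wrist force passes 120 N, or if a joint passes its speed limit or range.

## Working session

There is one attempt and no reset: what is moved stays moved. The work goes in short steps, Python scripts to look and compute and a shell command to move; the robot and the scene stay as the last step left them, time stands still between calls to the robot, and variables do not carry over. Pictures are saved under pics/ and viewed, at most 11 in all, crops included, and the job is handed in when it is done.

```bash
mkdir -p pics; cat > h.py <<'E'
import numpy as np, cv2
from bench import manip
def snap(n,f):
    s=manip.snapshot(n); cv2.imwrite(f'pics/{f}.png',cv2.cvtColor(s['img'],cv2.COLOR_RGB2BGR))
    np.savez(f'pics/{f}.npz',**s); return s
def ray(s,u,v):
    x,y=(u-s['cx'])/s['fx'],(v-s['cy'])/s['fy']
    p=cv2.undistortPoints(np.array([[[float(u),float(v)]]]),np.array([[s['fx'],0,s['cx']],[0,s['fy'],s['cy']],[0,0,1.]]),np.array([s['k1'],0,0,0.]))[0,0]
    T=np.array(s['world_from_camera']); return T[:3,3],T[:3,:3]@np.array([p[0],-p[1],-1])
def at(s,u,v,z):
    o,d=ray(s,u,v); return o+d*(z-o[2])/d[2]
def proj(s,P):
    T=np.linalg.inv(np.array(s['world_from_camera'])); p=T[:3,:3]@P+T[:3,3]
    x,y=p[0]/-p[2],-p[1]/-p[2]; f=1+s['k1']*(x*x+y*y)
    return np.array([s['cx']+s['fx']*x*f,s['cy']+s['fy']*y*f])
def load(f): 
    d=np.load(f'pics/{f}.npz'); return {k:d[k] for k in d}
E
python3 - <<'E'
from h import *
for n in('scene','side'):
    s=snap(n,n+'0'); print(n,s['fx'],s['k1'],np.round(s['world_from_camera'],3).tolist())
print(manip.get_state())
E
```

```text
scene 539.116095833983 -0.09975445954461254 [[0.863, 0.274, -0.425, -0.009], [-0.505, 0.454, -0.734, -0.823], [-0.008, 0.848, 0.53, 0.658], [0.0, 0.0, 0.0, 1.0]]
side 444.68713729992965 -0.09139151443844316 [[0.953, 0.113, -0.28, 0.224], [-0.302, 0.393, -0.868, -0.777], [0.012, 0.912, 0.409, 0.424], [0.0, 0.0, 0.0, 1.0]]
{'clock': 0.1, 'joint_positions': array([ 1.00402392e+00,  2.76540962e-01,  1.50598665e+00, -1.28053869e-05,
        1.36070260e+00, -1.20968098e-01]), 'joint_vel': array([-5.36786731e-05, -1.48877590e-04, -2.48998760e-03,  1.17848056e-03,
       -5.97940133e-04,  2.18046579e-04]), 'tau': array([ 2.38918488e-03, -4.17697871e+01, -2.46407104e+01, -1.11883905e-04,
        5.86182548e-03, -4.18101095e-06]), 'tool_pos': array([0.24765147, 0.51837809, 0.20472892]), 'eef_rot': array([ 2.21059526e-01,  9.75259973e-01, -7.72958684e-04, -2.70144370e-04]), 'force': array([-0.12440809, -0.16151489, -0.00538554]), 'wrist_torque': array([-0.0320855 , -0.02537966, -0.03224113]), 'gripper_force': 0.0, 'gripper_width': 0.9964103677804861}
```

View pics/scene0.png

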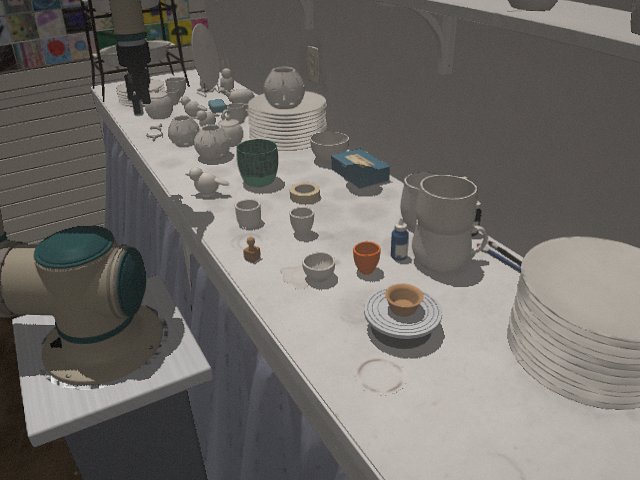

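View pics/side0.png

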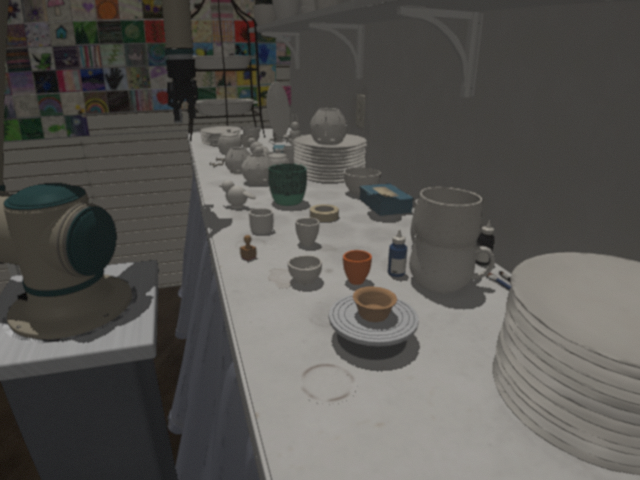

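The scene view shows the egg cup at about (302,222), the straight cup at (248,213), the bowl at (319,266) and the orange decoy at (367,257). The chuck on the stand is at (404,297). The side view agrees, with the cup at (307,232) and the chuck at (375,303). I'll take a closer crop for exact rims.

```bash
python3 - <<'E'
from h import *
i=cv2.imread('pics/scene0.png')
c=cv2.resize(i[195:345,225:425],None,fx=4,fy=4,interpolation=cv2.INTER_CUBIC)
cv2.imwrite('pics/crop0.png',c)
s=load('scene0');d=load('side0')
for n,a,b,z in(('egg rim',(302,212),(307.5,223),.058),('straight',(248.5,205),(262,213),.051),('bowl',(319,259),(305,263),.043),('lip',(405,293),(375,296),.077),('orange',(367,249),(357,257),.058)):
    print(n,at(s,*a,z).round(3),at(d,*b,z).round(3))
E
```

```text
egg rim [0.491 0.144 0.058] [0.489 0.134 0.058]
straight [0.404 0.252 0.051] [0.405 0.248 0.051]
bowl [ 0.439 -0.025  0.043] [ 0.435 -0.034  0.043]
lip [ 0.491 -0.241  0.077] [ 0.488 -0.24   0.077]
orange [ 0.531 -0.063  0.058] [ 0.53  -0.066  0.058]
```

View pics/crop0.png

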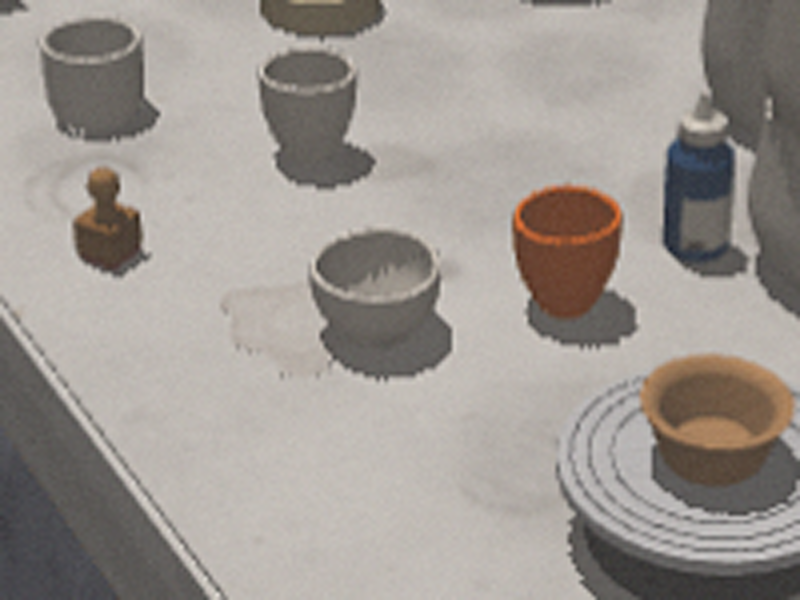

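The egg cup is at about (0.49, 0.14) and the seat at about (0.49, -0.24). The two views agree, and both points are in reach and clear of neighbours. I'm moving above the cup for a wrist view, staying high.

```bash
python3 -m crank '[-25,-15,0,0,0,0,-1, -65,-40,0,0,0,0,-1, -110,-68,0,0,0,0,-1, -155,-96,0,0,0,0,-1, -200,-124,0,0,0,0,-1, -245,-152,0,0,0,0,-1, -285,-177,0,0,0,0,-1, -320,-198,0,0,0,0,-1]' 40 && python3 -m crank '[-25,-16,0,0,0,0,-1, -45,-28,0,0,0,0,-1, -57,-36,0,0,0,0,-1, -61,-38,0,0,0,0,-1, -61,-38,0,0,0,0,-1, -61,-38,0,0,0,0,-1]'
python3 - <<'E'
from h import *
s=snap('wrist','w1');st=manip.get_state();print(st['tool_pos'],st['eef_rot'],s['fx'],np.round(s['world_from_camera'],3).tolist())
print('predicted rim',proj(s,np.array([.49,.14,.058])))
E
```

```text
clock: 0.9
tool_pos: [0.4517, 0.2003, 0.2053]
eef_rot: [0.221, 0.975, 0.0, -0.0]
force: [0.2, 1.2, -0.3]
gripper_width: 1.003
gripper_force: 0.0
clock: 1.5
tool_pos: [0.4893, 0.1426, 0.2054]
eef_rot: [0.221, 0.975, 0.0, -0.0]
force: [-0.1, 0.3, 0.3]
gripper_width: 1.0
gripper_force: 0.0
[0.48923694 0.14267707 0.20546855] [ 2.20401547e-01  9.75409144e-01  2.51567998e-04 -3.09737458e-04] 358.6849707295968 [[0.43, -0.864, -0.261, 0.423], [0.903, 0.412, 0.123, 0.175], [0.001, -0.288, 0.957, 0.376], [0.0, 0.0, 0.0, 1.0]]
predicted rim [313.31886221 218.48651096]
```

View pics/w1.png

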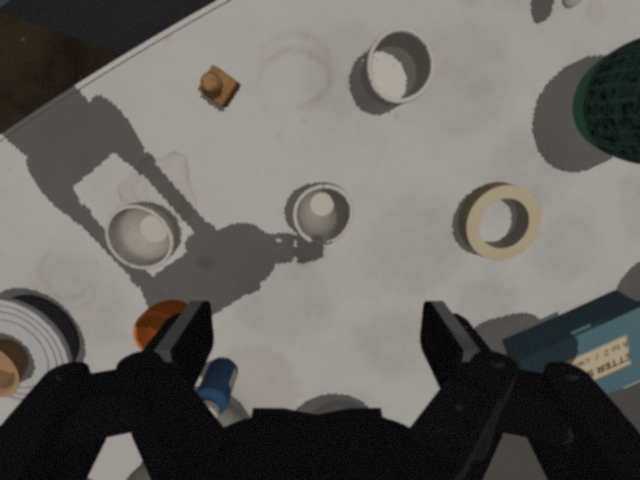

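The wrist view shows the egg cup's rim as a near circle centred at about (322,213), spanning roughly 292–353 across. The straight cup is at (399,67) and the bowl at (141,236), both well clear. I'll refine the position and check the size.

```bash
cat >> h.py <<'E'
def fit(s,u,v,R,z,dia,w=8):
    # fit of a circle of given diameter at height z to the edge strength, searched round the pixel guess
    g=cv2.GaussianBlur(cv2.cvtColor(np.array(s['img']),cv2.COLOR_RGB2GRAY).astype(np.float32),(0,0),1.)
    c0=at(s,u,v,z); t=np.linspace(0,2*np.pi,120,endpoint=False); best=[]
    for dx in np.arange(-w,w+.1,.5):
        for dy in np.arange(-w,w+.1,.5):
            c=c0+np.array([dx,dy,0])/1000
            q=lambda r:np.array([proj(s,c+r*np.array([np.cos(a),np.sin(a),0])) for a in t[::3]]).astype(np.float32)
            i,o=q(dia/2-R),q(dia/2+R)
            sm=lambda p:cv2.remap(g,p[:,0].reshape(-1,1),p[:,1].reshape(-1,1),cv2.INTER_LINEAR).ravel()
            best.append((np.median(sm(i)-sm(o))+.5*np.mean(sm(i)-sm(o)),*c[:2]))
    best.sort(reverse=True); return np.array(best[:8]).round(4)
E
python3 - <<'E'
from h import *
s=load('w1')
c=at(s,322.5,213,.058);print('rim centre',c)
for p in((292.5,213),(353,213),(322.5,182),(322.5,244)): print(np.linalg.norm(at(s,*p,.058)-c)*1000)
st=manip.get_state();from scipy.spatial.transform import Rotation as R
print('tool shift mm',R.from_quat(st['eef_rot']).inv().apply(c-st['tool_pos'])*1000)
print(fit(s,322.5,213,.0015,.058,.056)[:4])
E
```

```text
rim centre [0.4889739  0.14972424 0.058     ]
27.211702559832965
27.688051261961515
28.079948476934955
29.468179828944606
tool shift mm [  3.16204779   6.19717479 147.47305404]
[[18.3441  0.4905  0.1487]
 [18.2886  0.4905  0.1492]
 [16.9438  0.491   0.1497]
 [16.8457  0.4905  0.1497]]
```

```bash
python3 -m crank '[2,6,20,0,0,0,-1, 2,6,55,0,0,0,-1, 2,6,90,0,0,0,-1, 2,6,120,0,0,0,-1, 2,6,145,0,0,0,-1, 2,6,162,0,0,0,-1, 2,6,172,0,0,0,-1, 2,6,175,0,0,0,-1]' 30
python3 - <<'E'
from h import *
s=snap('wrist','w2');st=manip.get_state();print(st['tool_pos'],st['force'])
for z in(.058,): print(proj(s,np.array([.4903,.149,z])),proj(s,np.r_[st['tool_pos'][:2],z]))
E
```

```text
clock: 2.35
tool_pos: [0.4898, 0.1485, 0.0297]
eef_rot: [0.22, 0.975, -0.0, -0.001]
force: [0.0, -0.3, -0.2]
gripper_width: 1.0
gripper_force: 0.0
[0.49028304 0.14843943 0.03007019] [ 0.10816182  1.32497864 -0.15802243]
[316.33109395 307.26226743] [315.16871656 307.72115367]
```

View pics/w2.png

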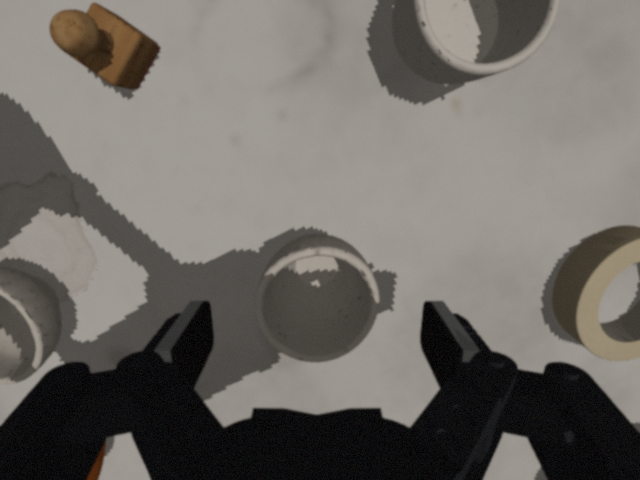

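The cup sits between the open fingers, its rim centred at about (318,303) with fingertips at x≈212 and x≈421. That is within 1–2 mm of the prediction, so I'm closing.

```bash
python3 -m crank '[0,0,0,0,0,0,0, 0,0,0,0,0,0,0.3, 0,0,0,0,0,0,0.6, 0,0,0,0,0,0,1, 0,0,0,0,0,0,1, 0,0,0,0,0,0,1, 0,0,0,0,0,0,1]' 30
```

```text
clock: 3.1
tool_pos: [0.4908, 0.1478, 0.0305]
eef_rot: [0.221, 0.975, 0.0, 0.0]
force: [-0.1, 0.1, 0.1]
gripper_width: -0.0
gripper_force: 0.0
```

The gripper shut on nothing. I need to see what happened.

```bash
python3 - <<'E'
from h import *
w=snap('wrist','w3');s=snap('scene','s3')
a=w['img'];b=cv2.resize(s['img'][130:310,195:435],(640,480),interpolation=cv2.INTER_CUBIC)
cv2.imwrite('pics/m3.png',cv2.cvtColor(cv2.resize(np.hstack([a,b]),(800,300),interpolation=cv2.INTER_AREA),cv2.COLOR_RGB2BGR))
st=manip.get_state();print(st['gripper_width'],st['force'],st['tool_pos'])
E
```

```text
0.0033793547881666767 [ 0.36545155 -0.32037885  0.67977705] [0.49075778 0.14789865 0.03050605]
```

View pics/m3.png

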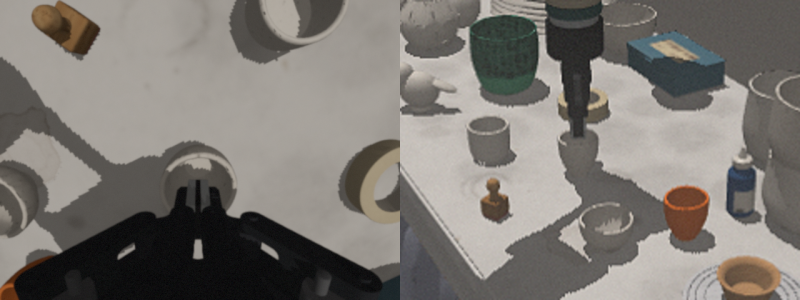

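```bash
python3 - <<'E'
from h import *
s=load('s3');w=load('w2')
for z in(.03,.04,.05,.06,.07,.08): print('scene proj of TCP xy at z',z,proj(s,np.array([.4908,.1478,z])).round(1))
print('rim L/R/top/bot in scene',[proj(s,np.array([.4903+dx,.1485+dy,.058])).round(1).tolist() for dx,dy in((-.028,0),(.028,0),(0,-.028),(0,.028))])
print('w2 rim dia', np.linalg.norm(at(w,257,303,.058)-at(w,379,303,.058)), 'bottom/top',np.linalg.norm(at(w,318,246,.058)-at(w,318,361,.058)), at(w,318,303,.058))
b=cv2.resize(s['img'][170:250,255:350],None,fx=7,fy=7,interpolation=cv2.INTER_CUBIC)
cv2.imwrite('pics/m4.png',cv2.cvtColor(b,cv2.COLOR_RGB2BGR))
E
```

```text
scene proj of TCP xy at z 0.03 [301.5 221.8]
scene proj of TCP xy at z 0.04 [301.3 218.1]
scene proj of TCP xy at z 0.05 [301.2 214.3]
scene proj of TCP xy at z 0.06 [301.1 210.6]
scene proj of TCP xy at z 0.07 [300.9 206.7]
scene proj of TCP xy at z 0.08 [300.8 202.9]
rim L/R/top/bot in scene [[290.0, 214.3], [311.4, 208.2], [306.6, 216.3], [295.1, 206.3]]
w2 rim dia 0.0537635013059625 bottom/top 0.05637156566986919 [0.48873263 0.15055877 0.058     ]
```

View pics/m4.png

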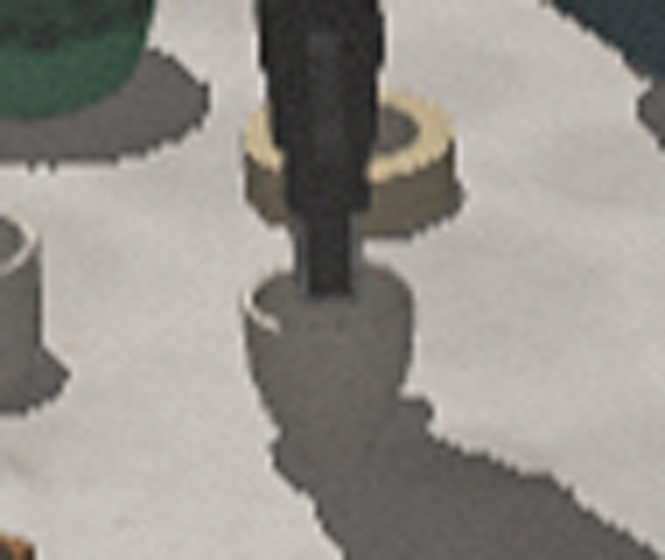

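The shut fingertips show at about (302,212) in the scene view. That is near z≈0.055, well above the reported TCP height of 0.030, so the fingers appear to have closed above the rim. I'll check this offset in the start picture and the wrist view.

```bash
python3 - <<'E'
from h import *
s=load('scene0');d=load('side0');w=load('w3')
P=np.array([.2477,.5184,0])
for z in(.205,.22,.235): print('start z',z,'scene',proj(s,P+[0,0,z]).round(1),'side',proj(d,P+[0,0,z]).round(1))
for z in(.0305,.043,.055): print('w3 shut tip',z,proj(w,np.array([.4908,.1478,z])).round(1))
st=manip.get_state();print(st['force'],st['wrist_torque'],st['tool_pos'])
x=snap('side','sd3')
for z in(.03,.04,.05,.06,.07): print('side now',z,proj(x,np.array([.4908,.1478,z])).round(1))
def cr(i,u0,u1,v0,v1): return cv2.resize(i[v0:v1,u0:u1],(400,300),interpolation=cv2.INTER_CUBIC)
A=np.hstack([cr(s['img'],100,180,70,130),cr(d['img'],150,230,75,135)])
B=np.hstack([cr(x['img'],267,347,190,250),cr(w['img'],240,400,220,340)])
cv2.imwrite('pics/m5.png',cv2.cvtColor(np.vstack([A,B]),cv2.COLOR_RGB2BGR))
E
```

```text
start z 0.205 scene [144.7 123.8] side [186.3 134.6]
start z 0.22 scene [143.7 118.1] side [185.8 129.2]
start z 0.235 scene [142.7 112.4] side [185.3 123.7]
w3 shut tip 0.0305 [315.  281.4]
w3 shut tip 0.043 [315.  291.8]
w3 shut tip 0.055 [314.9 303.1]
[ 0.36545155 -0.32037885  0.67977705] [-0.02566867 -0.02213165  0.0138391 ] [0.49075778 0.14789865 0.03050605]
side now 0.03 [306.7 232. ]
side now 0.04 [306.8 228.1]
side now 0.05 [306.8 224. ]
side now 0.06 [306.8 220. ]
side now 0.07 [306.8 215.9]
```

View pics/m5.png

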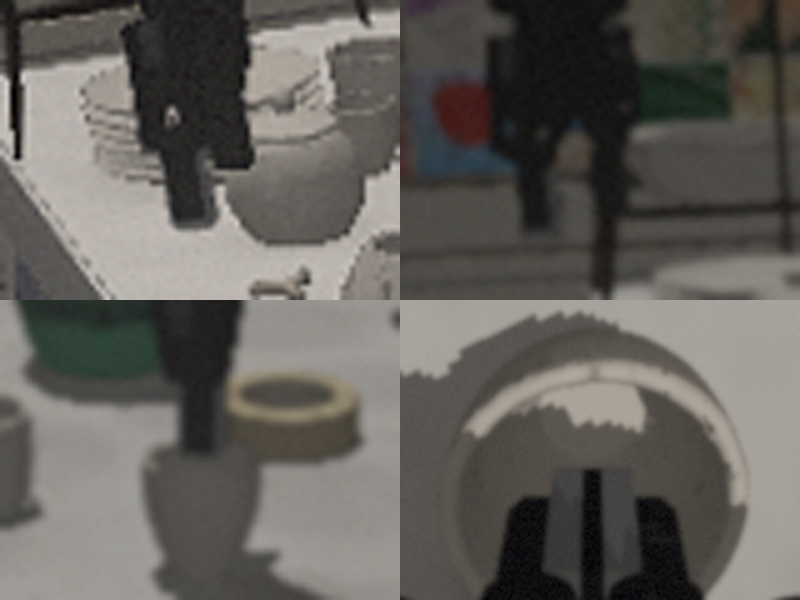

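The scene and side views both put the shut tip near z≈0.056, about the rim's height. The wrist view puts it lower. I'll triangulate the tips from scene plus side, both now and at the start, with no new picture.

```bash
python3 - <<'E'
from h import *
def tri(a,b):
    (o,d),(p,e)=a,b; d=d/np.linalg.norm(d);e=e/np.linalg.norm(e)
    k=np.linalg.lstsq(np.stack([d,-e],1),p-o,rcond=None)[0]; x,y=o+k[0]*d,p+k[1]*e
    return ((x+y)/2).round(4),np.linalg.norm(x-y).round(4)
s=load('scene0');d=load('side0')
print('start near finger',tri(ray(s,138.4,114.4),ray(d,178,121)),'TCP',[.2477,.5184,.205])
print('shut tip',tri(ray(s,301.7,212.3),ray(d,308,220.6)),'TCP',[.4908,.1478,.0305])
T=load('w3')
print('wrist ray at z',[at(T,316.8,286.8,z).round(4).tolist() for z in(.03,.055)])
E
```

```text
start near finger (array([0.2278, 0.4665, 0.2495]), np.float64(0.0028)) TCP [0.2477, 0.5184, 0.205]
shut tip (array([0.4917, 0.1445, 0.0583]), np.float64(0.0034)) TCP [0.4908, 0.1478, 0.0305]
wrist ray at z [[0.4941, 0.1472, 0.03], [0.4839, 0.152, 0.055]]
```

Both triangulations agree: the real fingertips sit about 28 mm behind the reported TCP, so shut they were just at rim height. I'll raise, open, then re-approach about 32 mm lower. The open tips should then stand near z≈0.039, which is safe.

```bash
python3 -m crank '[0,0,-15,0,0,0,1, 0,0,-40,0,0,0,1, 0,0,-50,0,0,0,-1, 1,1,-50,0,0,0,-1, 1,1,-50,0,0,0,-1, 1,1,-50,0,0,0,-1, 1,1,-50,0,0,0,-1, 1,1,-50,0,0,0,-1]' 30 && python3 -m crank '[0,0,15,0,0,0,-1, 0,0,35,0,0,0,-1, 0,0,52,0,0,0,-1, 0,0,65,0,0,0,-1, 0,0,75,0,0,0,-1, 0,0,80,0,0,0,-1, 0,0,82,0,0,0,-1, 0,0,82,0,0,0,-1]' && python3 -m crank '[0,0,0,0,0,0,-0.3, 0,0,0,0,0,0,0, 0,0,0,0,0,0,0.3, 0,0,0,0,0,0,0.6, 0,0,0,0,0,0,1, 0,0,0,0,0,0,1, 0,0,0,0,0,0,1]' 30
```

```text
clock: 4.05
tool_pos: [0.4898, 0.1491, 0.0798]
eef_rot: [0.221, 0.975, -0.0, -0.001]
force: [0.5, 0.2, -0.1]
gripper_width: 0.992
gripper_force: 0.0
clock: 4.85
tool_pos: [0.4905, 0.1493, -0.0014]
eef_rot: [0.221, 0.975, 0.0, 0.0]
force: [-0.5, -0.6, -0.7]
gripper_width: 1.002
gripper_force: 0.0
clock: 5.55
tool_pos: [0.4908, 0.1492, -0.0007]
eef_rot: [0.221, 0.975, 0.0, 0.001]
force: [-0.9, -0.1, 6.8]
gripper_width: 0.63
gripper_force: 31.2
```

Grip confirmed: opening 0.63, about 54 mm, with 31 N. I'm lifting and carrying high to a look point short of the stand.

```bash
python3 -m crank '[0,0,-5,0,0,0,1, 0,0,-15,0,0,0,1, 0,0,-30,0,0,0,1, 0,0,-60,0,0,0,1, 0,0,-95,0,0,0,1, 0,0,-125,0,0,0,1, 0,0,-145,0,0,0,1, 0,0,-151,0,0,0,1]' 30 && python3 - <<'E'
from h import *
from scipy.spatial.transform import Rotation as R
s=load('scene0');print('mug base near',at(s,443,268,0),'mug left edge',at(s,412,262,0))
st=manip.get_state();print(st['gripper_width'],R.from_quat(st['eef_rot']).inv().apply(np.array([.50,-.15,.15])-st['tool_pos'])*1000)
E
```

```text
clock: 6.35
tool_pos: [0.4918, 0.1496, 0.1524]
eef_rot: [0.221, 0.975, 0.001, 0.003]
force: [-0.8, -0.2, -1.3]
gripper_width: 0.63
gripper_force: 32.0
mug base near [ 0.68001045 -0.13604353  0.        ] mug left edge [ 0.63733029 -0.08356292  0.        ]
0.6299934000741302 [-136.55268564 -266.76184192    2.17686204]
```

```bash
python3 -m crank '[-8,-16,0,0,0,0,1, -24,-48,0,0,0,0,1, -44,-86,0,0,0,0,1, -64,-126,0,0,0,0,1, -85,-166,0,0,0,0,1, -105,-206,0,0,0,0,1, -122,-238,0,0,0,0,1, -132,-258,0,0,0,0,1]' && python3 -m crank '[-4,-8,0,0,0,0,1, -4,-8,0,0,0,0,1, -4,-8,0,0,0,0,1]' && python3 - <<'E'
from h import *
s=snap('wrist','w6');print(proj(s,np.array([.49,-.24,.077])),manip.get_state()['tool_pos'])
E
```

```text
clock: 7.15
tool_pos: [0.4975, -0.1431, 0.1486]
eef_rot: [0.222, 0.975, -0.0, -0.001]
force: [1.1, 0.2, -0.8]
gripper_width: 0.63
gripper_force: 32.0
clock: 7.45
tool_pos: [0.4978, -0.1482, 0.149]
eef_rot: [0.221, 0.975, 0.001, -0.001]
force: [-0.1, 0.7, 0.0]
gripper_width: 0.627
gripper_force: 32.0
[198.81957618 282.92461757] [ 0.49790083 -0.14793196  0.14918946]
```

View pics/w6.png

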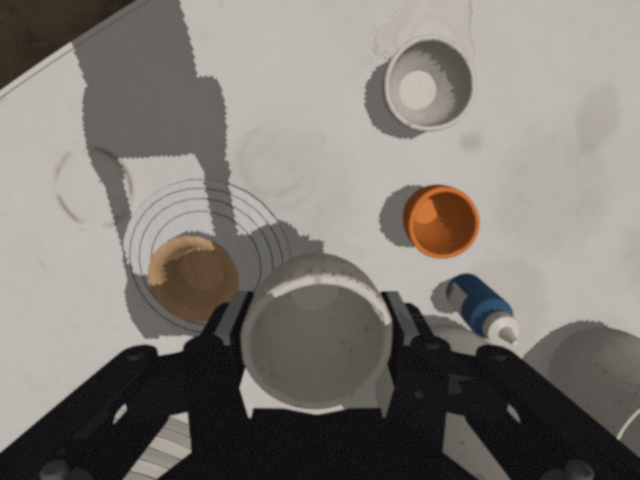

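The wrist view shows the cup upright in the fingers, rim centred at about (317,341). The seat's lip spans x 148–239 and y 235–323, centred at (193.5,279). The bowl and orange cup are clear. Next I compute the shift.

```bash
python3 - <<'E'
from h import *
from scipy.spatial.transform import Rotation as R
s=load('w6');st=manip.get_state()
L=at(s,193.5,279,.077);print('lip',L,'dia',np.linalg.norm(at(s,148,279,.077)-at(s,239,279,.077)),np.linalg.norm(at(s,193.5,235,.077)-at(s,193.5,323,.077)))
z=st['tool_pos'][2]+.001+.058
C=at(s,317.5,341,z);print('cup rim',C,'dia',np.linalg.norm(at(s,241,341,z)-at(s,394,341,z)))
Q=R.from_quat(st['eef_rot']).inv()
print('shift TCP->lip',Q.apply(L-st['tool_pos'])*1000,'cup->lip',Q.apply(L-C)*1000)
d=load('side0');c=load('scene0')
print(at(c,404.25,295.9,.077),at(d,375,296,.077))
E
```

```text
lip [ 0.48559922 -0.24197251  0.077     ] dia 0.06844367653092114 0.07085535922271403
cup rim [ 0.49601989 -0.14626069  0.20818946] dia 0.0549462355324006
shift TCP->lip [-29.45634946 -90.24279086  72.07519772] cup->lip [-31.94884672 -90.99210768 131.07144385]
[ 0.48437469 -0.24668245  0.077     ] [ 0.4882844  -0.24015436  0.077     ]
```

Seat and cup agree with the earlier estimate to within a few mm. I'm moving over the seat and lowering until the foot is just inside the lip.

```bash
python3 -m crank '[-6,-16,0,0,0,0,1, -16,-46,0,0,0,0,1, -25,-74,0,0,0,0,1, -31,-90,0,0,0,0,1, -31,-90,0,0,0,0,1, -31,-90,0,0,0,0,1, -31,-90,8,0,0,0,1, -31,-90,25,0,0,0,1]' && python3 -m crank '[0,0,18,0,0,0,1, 0,0,33,0,0,0,1, 0,0,43,0,0,0,1, 0,0,50,0,0,0,1, 0,0,54,0,0,0,1, 0,0,57,0,0,0,1, 0,0,57,0,0,0,1]' && python3 - <<'E'
from h import *
w=snap('wrist','w7');s=snap('scene','s7');d=snap('side','d7')
def cr(i,u0,u1,v0,v1): return cv2.resize(i[v0:v1,u0:u1],(400,300),interpolation=cv2.INTER_CUBIC)
M=np.vstack([np.hstack([cr(s['img'],355,455,255,330),cr(d['img'],325,425,255,330)]),np.hstack([cr(w['img'],0,640,0,480),cr(w['img'],200,440,230,410)])])
cv2.imwrite('pics/m7.png',cv2.cvtColor(M,cv2.COLOR_RGB2BGR));st=manip.get_state();print(st['tool_pos'],st['force'],st['wrist_torque'])
E
```

```text
clock: 8.3
tool_pos: [0.4885, -0.2432, 0.1251]
eef_rot: [0.22, 0.975, -0.0, 0.001]
force: [-0.1, 0.5, -1.5]
gripper_width: 0.631
gripper_force: 32.1
clock: 9.0
tool_pos: [0.4875, -0.244, 0.0675]
eef_rot: [0.221, 0.975, 0.0, 0.0]
force: [-0.5, -0.2, -0.9]
gripper_width: 0.63
gripper_force: 32.1
[ 0.48779535 -0.24424131  0.06795741] [ 0.06817844  0.51266844 -0.07667539] [ 0.00242503 -0.02646276  0.01234213]
```

View pics/m7.png

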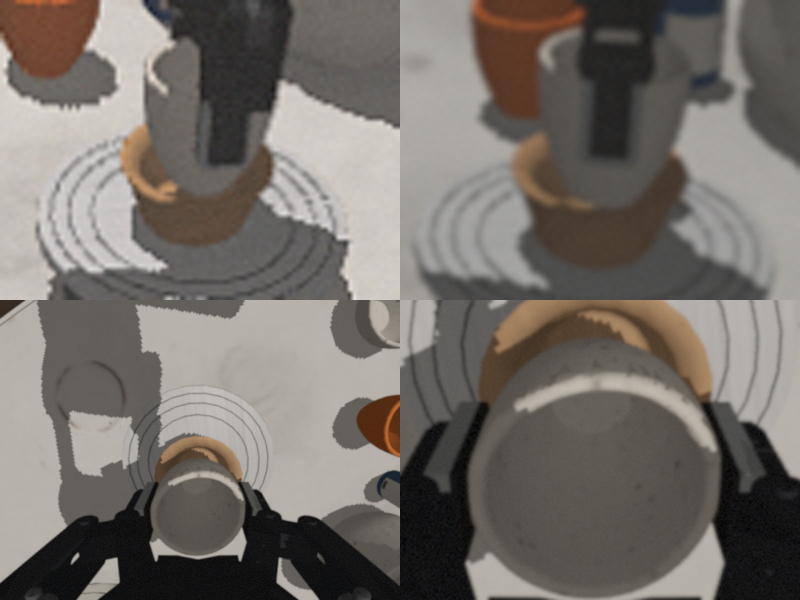

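The foot is just inside the flare. In both scene and side views the cup axis sits about 5 mm to the right of the lip's centre, while the wrist view is centred left to right. The fix is +5 mm along tool x. Correcting, then lowering slowly.

```bash
python3 -m crank '[2,0,0,0,0,0,1, 5,0,0,0,0,0,1, 5,0,2,0,0,0,1, 5,0,4,0,0,0,1, 5,0,6,0,0,0,1, 5,0,8,0,0,0,1, 5,0,8,0,0,0,1]' && python3 -m crank '[0,0,1,0,0,0,1, 0,0,2,0,0,0,1, 0,0,3,0,0,0,1, 0,0,4,0,0,0,1, 0,0,4,0,0,0,1]'; python3 -c "
from h import *
st=manip.get_state();print(st['tool_pos'],st['force'],st['wrist_torque'])"
```

```text
clock: 9.85
tool_pos: [0.4827, -0.2417, 0.059]
eef_rot: [0.221, 0.975, 0.0, -0.0]
force: [0.8, -0.8, -1.5]
gripper_width: 0.63
gripper_force: 32.1
clock: 10.35
tool_pos: [0.483, -0.2418, 0.0554]
eef_rot: [0.221, 0.975, 0.0, 0.0]
force: [0.4, -0.2, -1.6]
gripper_width: 0.632
gripper_force: 32.1
[ 0.48296852 -0.24183553  0.05535945] [ 0.4323863  -0.2294583  -1.56072012] [-0.03860864  0.0241964  -0.00535513]
```

No contact so far, with the foot about 4 mm above the floor. I'm continuing in small steps.

```bash
python3 -m crank '[0,0,1,0,0,0,1, 0,0,2,0,0,0,1, 0,0,2,0,0,0,1]' && python3 -m crank '[0,0,1,0,0,0,1, 0,0,1.5,0,0,0,1, 0,0,1.5,0,0,0,1]'
```

```text
clock: 10.65
tool_pos: [0.4834, -0.2421, 0.0536]
eef_rot: [0.221, 0.975, -0.0, 0.001]
force: [0.7, -0.1, -0.1]
gripper_width: 0.626
gripper_force: 32.1
clock: 10.95
tool_pos: [0.4839, -0.2423, 0.0524]
eef_rot: [0.221, 0.975, -0.0, 0.001]
force: [3.4, 0.3, 1.5]
gripper_width: 0.628
gripper_force: 32.3
```

A light sideways contact is pushing toward +x (3.4 N), so I ease about 1 mm that way (tool −x) and lower the last bit.

```bash
python3 -m crank '[-1,0,0,0,0,0,1, -1.5,0,0,0,0,0,1, -1.5,0,0.5,0,0,0,1, -1.5,0,0.5,0,0,0,1]' && python3 -m crank '[0,0,0.5,0,0,0,1, 0,0,1,0,0,0,1, 0,0,1,0,0,0,1]'
```

```text
clock: 11.35
tool_pos: [0.4843, -0.2424, 0.0514]
eef_rot: [0.221, 0.975, 0.0, -0.0]
force: [2.0, -1.0, 0.1]
gripper_width: 0.627
gripper_force: 32.2
clock: 11.65
tool_pos: [0.4844, -0.2425, 0.0513]
eef_rot: [0.221, 0.975, -0.0, 0.0]
force: [0.3, 0.1, 6.7]
gripper_width: 0.63
gripper_force: 32.5
```

The cup is on the floor: Fz is 6.7 N at TCP 0.051, the expected height, and the sideways force has gone. Releasing gently.

```bash
python3 -m crank '[0,0,0,0,0,0,-0.2, 0,0,0,0,0,0,-0.3, 0,0,0,0,0,0,-0.4, 0,0,0,0,0,0,-0.6, 0,0,0,0,0,0,-0.8, 0,0,0,0,0,0,-1, 0,0,0,0,0,0,-1, 0,0,0,0,0,0,-1]' && python3 -m crank '[0,0,-5,0,0,0,-1, 0,0,-15,0,0,0,-1, 0,0,-35,0,0,0,-1, 0,0,-65,0,0,0,-1, 0,0,-100,0,0,0,-1, 0,0,-130,0,0,0,-1, 0,0,-145,0,0,0,-1, 0,0,-150,0,0,0,-1]' && python3 - <<'E'
from h import *
w=snap('wrist','w9');s=snap('scene','s9');d=snap('side','d9')
def cr(i,u0,u1,v0,v1): return cv2.resize(i[v0:v1,u0:u1],(400,300),interpolation=cv2.INTER_CUBIC)
M=np.vstack([np.hstack([cr(s['img'],355,455,255,330),cr(d['img'],325,425,255,330)]),np.hstack([cr(s['img'],215,375,180,300),cr(w['img'],200,440,150,330)])])
cv2.imwrite('pics/m9.png',cv2.cvtColor(M,cv2.COLOR_RGB2BGR))
C=np.array([.484,-.2425,.11])
for n,i in(('s',s),('d',d),('w',w)): print(n,proj(i,C).round(1))
E
```

```text
clock: 12.45
tool_pos: [0.4842, -0.2424, 0.0504]
eef_rot: [0.221, 0.975, 0.0, -0.0]
force: [0.6, -1.0, 0.2]
gripper_width: 0.999
gripper_force: 0.0
clock: 13.25
tool_pos: [0.4854, -0.2432, 0.2037]
eef_rot: [0.221, 0.975, -0.001, 0.003]
force: [-0.1, -0.5, 0.3]
gripper_width: 1.0
gripper_force: 0.0
s [404.  279.5]
d [374.5 278.1]
w [315.6 229.7]
```

View pics/m9.png

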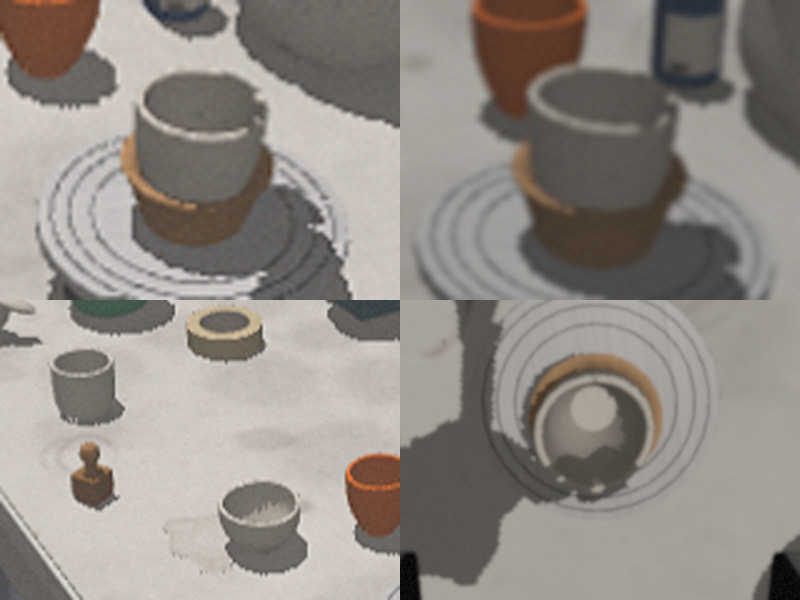

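The cup is nested in the chuck, upright and centred: rim centre within 1–2 mm of the lip's in both views, and the rim within about 1 px of its home height. The straight cup and bowl stand unmoved and the gripper is clear, so I'm handing in.

```bash
python3 -c "
from bench import manip
print(manip.finish_job())"
```

```text
the job is handed in; nothing more can be done
None
```

The egg cup is nested upright and centred in the painting stand's seat, released, with the straight cup and bowl untouched; the job is handed in at about 13 s on the clock, and the hand-in gave no verdict.

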